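# Carry a wet-lacquered brass dish on the lifter to the curing lamp

### The job

The brass dish has just been lacquered and must not be touched by the fingers: pick up the lifter by its handle, slide its blade under the brass dish between the bars of its stand, and carry the dish level to the red curing lamp. Lower it softly on to the lamp's two bars, centred under the lamp, feeling for the bars because their height has not been measured, and draw the blade out from between them without knocking the lamp or pressing down on its post. Lay the lifter back flat on the middle of its white tile, and leave the copper dish and everything else on the bench where it is.

Things in the scene. Friction and masses are not known exactly. Their poses are not given: they have to be found in the camera images.
- brass_dish_center (a point): Centre (half-way up) of the small yellow brass dish, loose, wet with lacquer: round, 110 mm over its flared rim, 12 mm high, flat underside 88 mm across and 6 mm below this point, about 0.18 kg. It rests on the two bars of one of the two lacquering stands. Axis z up; its yaw means nothing
- copper_dish_center (a point): Centre of a red copper dish of the same form, loose, on the other lacquering stand; to be left alone
- stand_a: Stand under the brass dish (fixed): dark round foot 116 mm across; on it a plate 92 mm across, top 42 mm above the bench, with two upright flat bars 80 mm long, 6 thick, 18 high, whose tops carry the dish 60 mm above the bench. Origin: foot's centre on the bench. Bars run along x, middles at y = +30 and -30 mm: the channel between them, under the dish, is 54 mm wide, 18 high, open at both ends
- stand_b: The same kind of stand, under the copper dish (fixed)
- lifter_grip (a point): Middle of the lifter's wooden handle: 90 mm long, 20 wide (along y, flat parallel sides), 22 deep. Axes are the blade's: x forward along the blade, y across, z up. The handle rises backwards from the blade's rear end, its axis leaning 40 degrees from z towards -x. This point is 106 mm behind the blade's middle and 63 mm above the blade's underside
- lifter_blade (a point): Middle of the top face of the lifter's level steel blade (110 mm along x, 36 along y, 3 thick), same axes as the handle point. At the start the blade lies flat on the white tile
- tile: White ceramic tile, fixed, 200 x 110 x 8 mm (x, y, z), on which the lifter lies. Origin: centre of its underside on the bench
- lamp_axis (a point): Point on the bench exactly under the middle of the curing lamp. On this axis a telescopic post carries a plate with two bars just as on the stands (bars along x, 80 mm long, middles at y = +30 and -30 mm, 18 mm above the plate). The post is clamped at any height: the bars' tops are 85 to 140 mm above the bench, and this is not measured. x along the bars, z up; free way in from -x, column on +x
- station: The lamp's station (fixed) with its post and bars, origin and axes as lamp_axis: base plate 10 mm thick, x -80 to 190, y -90 to 90 mm; 20 mm column at x 145, y 0; switch box 55 mm high at x 130, y -55; arm and red round lamp 170 mm across, lower edge 303 mm above the bench, right over the bars, so that there is no way in from straight above
- brass_dish: The brass dish as a whole; origin at the centre of its underside, z up
- lifter: The whole lifter, loose, 0.15 kg (blade, short neck, handle); origin at the middle of the blade's underside, axes as for the handle point
- lacquer_tin: Bystander: metal tin with paper label, 72 mm across, 100 mm high; origin under its centre
- thinner_jar: Bystander: amber jar, 64 mm across, 110 mm high; origin under its centre
- goblet: Bystander: brass goblet, 72 mm across, 105 mm high; origin under its centre
- hammer_mid (a point): Bystander: hammer lying on the bench, near its middle
- flat_brush_mid (a point): Bystander: flat brush lying on the bench, near its middle
- compound_bar_mid (a point): Bystander: red bar of polishing compound in a paper sleeve, 120 x 40 x 34 mm, its centre
Mind the look-alikes: they are no part of the job. What is shaped like the brass_dish but black or pink is not meant.

How it is judged:
By the outcome, as a careful person would: the job done as asked, in the order asked, and still so for the second after the job is handed in, with the robot touching nothing.
It also fails if it takes over 72 s, if anything falls off the work surface, if the arm or the gripper's body presses on something with over 40 N, if the wrist force passes 120 N, or if a joint passes its speed limit or range.

### The arm

A 6-joint arm with a two-finger parallel gripper is mounted at the origin on the work surface. World frame = base frame: x ahead of the robot, y to its left, z up, the work surface at z = 0. Lengths are in mm, angles in degrees, forces in N, time in s.
With the tool pointing down it reaches from about 350 to 950 mm from the base axis. Payload 17.4 kg.
Tool frame: the origin (TCP) lies midway between the tips of the shut fingers; the grasp point (between the pads) lies 19 mm behind it; z points along the fingers, y is the line along which they close (so a half turn about z gives the same grasp; the last joint's range is limited). The gripper opens to 93 mm and grips with 3 to 60 N. Pads are 15 mm wide; open, the fingers measure 128 mm over their backs; the gripper's body (75 mm by 188 mm) begins 65 mm behind the grasp point.
Start: joints at [-2.166, 6.646, 82.598, -0, 90.757, -2.166], TCP at [675.005, -0.009, 218.646] pointing down, gripper open.
Joint ranges: [-162.19, 162.19], [-47.58, 125.68], [4.15, 143.07], [-65.23, 245.23], [0.69, 171.88], [-170.13, 170.13]. Speed limits (degrees/s): [108.29, 108.29, 127.2, 180, 180, 180].

### API

Orientations are given as [roll, pitch, yaw] about the fixed x, y, z axes, in that order (R = Rz(yaw) Ry(pitch) Rx(roll)).
In Python, from station import telemetry, camera, camera_model, ticket gives the robot as it stands.
- The arm moves only by the shell command python3 -m inch 'ROWS'. ROWS is JSON, a list of rows, each an object of numbers: "x", "y", "z": the shift along the tool's x, y, z scaled (see below); "spin": the turn about the tool's z scaled (see below); "fingers": the gripper's target within -1 to 1 (shut at 1, half-way at 0, fully open at -1). In form: [{"x": .., "y": .., "z": .., "spin": .., "fingers": ..}, ...]. A call has 1 to 5 rows; each row shifts and turns the commanded pose from where the row before left it, along the tool's axes as they then stand; what a row does not reach is not made up. The controller multiplies each number of a shift by 5 cm and each number of a turn by 0.12 rad. A row lasts 1/8 s, in which the tool goes at most 62.5 mm and 10.7 degrees, less where a joint would pass 70% of its speed; a pose out of reach is approached as far as the arm can. A call with a number of a shift or a turn outside -1 to 1 is refused whole. A call with a gripper value outside its range is refused whole. The fingers move at their own pace and stop on an object; the grip force is fixed at half the most. Time passes only in rows, so rows that do not move let the fingers close. It gives the time, the measured TCP pose, the force, the opening and the grip force at its end, in the units of the state.
- telemetry.get_state(): the state, without advancing time (a new reading comes with each control period).
- camera(name): name is "scene" or "side" or "wrist"; returns the picture (480x640x3 uint8, red, green, blue); there is no depth.
- camera_model(name): a dict with "fovy" (degrees; the focal length in pixels is half the picture's height over the tangent of half this angle, whatever the lens; pixels are square), "cx", "cy" (the principal point, pixels), "extrinsics" (4x4, takes a point from world to camera coordinates). Camera axes: x right, y down, z forward; pixel columns grow to the right and rows downward; lengths in mm; the calibration is good to about 2 mm. A picture is of the moment at which its call begins: read the wrist's pose just before it. camera_model takes no time and is no camera call; for the wrist camera it gives the pose at the moment of the call.
- ticket.finish_job(): hands the job in; it is judged then, once.
The state is a dict: "time": time; "q": joint angles; "joint_velocities": joint speeds; "effort": joint torques, N m; "tcp_pos": TCP position; "orientation": TCP orientation; "contact_force": force on the tool from outside, world axes, zero at the start; "torque": the same for the moment, N m; "opening": opening from 0.0 (shut) to 1.0 (fully open); "grasp_force": force on a finger pad.
Only numpy, scipy, OpenCV 4.12 (cv2) and the standard library are available. Lean on these libraries where they do the work, as an engineer would, in place of code of your own. Each camera call takes 0.05 s, during which the arm holds its last target. There are 200 camera calls.

## Working session

There is one attempt and no reset: what is moved stays moved. The work goes in short steps, Python scripts to look and compute and a shell command to move; the robot and the scene stay as the last step left them, time stands still between calls to the robot, and variables do not carry over. Pictures are saved under pics/ and viewed, at most 10 in all, crops included, and the job is handed in when it is done.

```bash
ls; mkdir -p pics; python3 - <<'E'
from station import telemetry,camera,camera_model
import cv2,numpy as np
for n in ("scene","side"):
    im=camera(n); cv2.imwrite(f"pics/{n}0.png",im[:,:,::-1]); m=camera_model(n); print(n,m["fovy"],m["cx"],m["cy"],np.round(m["extrinsics"],3).tolist())
s=telemetry.get_state(); print(s)
E
```

```text
pics
scene 56.59819687703701 311.0566232763337 242.82475535833842 [[0.526, 0.85, 0.013, -145.725], [0.736, -0.447, -0.509, -423.801], [-0.427, 0.277, -0.861, 1432.459], [0.0, 0.0, 0.0, 1.0]]
side 55.64722143411405 315.3841765504317 240.27881588236903 [[0.973, -0.233, -0.009, -560.309], [-0.141, -0.555, -0.82, 48.873], [0.186, 0.799, -0.573, 1259.484], [0.0, 0.0, 0.0, 1.0]]
{'time': 0.1, 'q': array([-2.16631535e+00,  6.67139490e+00,  8.26318097e+01,  2.67909627e-04,
        9.07577326e+01, -2.16524645e+00]), 'joint_velocities': array([-0.0186861 ,  0.00928169, -0.10118938, -0.01137302, -0.0463607 ,
       -0.09713331]), 'effort': array([ 3.09313356e-03, -7.22894382e+01, -6.23865938e+01,  7.81798759e-02,
        2.28431396e-02, -1.37065126e-04]), 'tcp_pos': array([ 6.74810088e+02, -6.63362418e-03,  2.17979972e+02]), 'orientation': array([-1.79939116e+02, -2.57000634e-03,  8.99989331e+01]), 'contact_force': array([ 0.19796735, -0.20544714, -0.05918521]), 'torque': array([0.01485853, 0.01299572, 0.03043874]), 'grasp_force': 0.0, 'opening': 0.9978122203795506}
```

View pics/scene0.png

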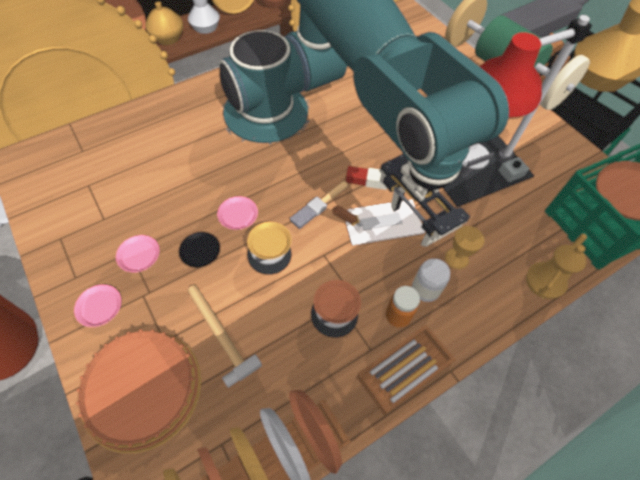

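View pics/side0.png

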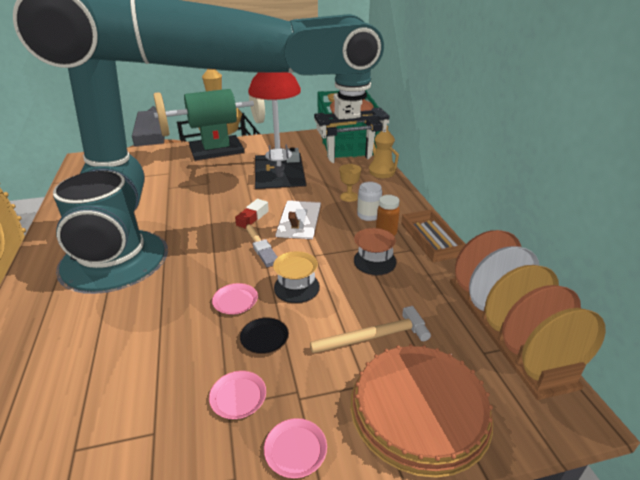

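Scene view: brass dish at (269,240) on a stand, copper dish at (337,300), lifter with brown handle at (345,214) on the tile around (385,225), and lamp station around (480,165). In the side view the brass dish is at (296,267), the tile at (299,219) and the lamp at (275,85). Three pink dishes and one black dish lie flat on the bench, and these are the look-alikes.

```bash
cat >h.py <<'E'
import numpy as np,cv2
from station import telemetry,camera,camera_model
def K(m): return 240/np.tan(np.radians(m["fovy"]/2))
def ray(m,u,v):
    E=np.array(m["extrinsics"]);f=K(m);R,t=E[:3,:3],E[:3,3]
    d=R.T@np.array([(u-m["cx"])/f,(v-m["cy"])/f,1]);return -R.T@t,d/np.linalg.norm(d)
def onz(m,u,v,z):
    o,d=ray(m,u,v);return o+d*(z-o[2])/d[2]
def proj(m,p):
    E=np.array(m["extrinsics"]);c=E[:3,:3]@np.array(p)+E[:3,3];f=K(m);return np.array([m["cx"]+f*c[0]/c[2],m["cy"]+f*c[1]/c[2]])
def tri(m1,a,m2,b):
    o1,d1=ray(m1,*a);o2,d2=ray(m2,*b);s=np.linalg.lstsq(np.c_[d1,-d2],o2-o1,rcond=None)[0]
    p,q=o1+s[0]*d1,o2+s[1]*d2;return (p+q)/2,np.linalg.norm(p-q)
E
python3 - <<'E'
from h import *
S,D=camera_model("scene"),camera_model("side")
def t(n,a,b): p,e=tri(S,a,D,b);print(n,p.round(),round(e,1))
t("brass",(269,237),(296,266)); t("copper",(337,299),(376,241)); t("lamp",(521,45),(274,72))
t("handle top?",(345,214),(293,216)); t("tile",(385,224),(299,219))
for n,(u,v) in dict(c1=(346,215),c2=(350,244),c3=(425,233)).items(): print(n,onz(S,u,v,8).round())
for n,(u,v) in dict(c1=(284,203),c2=(320,204),c3=(278,235),c4=(314,236)).items(): print("side",n,onz(D,u,v,8).round())
a=cv2.imread("pics/scene0.png");b=cv2.imread("pics/side0.png")
A=cv2.resize(a[130:280,230:530],(800,400),interpolation=cv2.INTER_CUBIC)
B=[cv2.resize(b[y:y+100,x:x+200],(400,200),interpolation=cv2.INTER_CUBIC) for x,y in((210,110),(230,200))]
cv2.imwrite("pics/crop1.png",np.vstack([A,np.hstack(B)]))
E
```

```text
brass [ 466. -241.   70.] 11.0
copper [ 692. -188.   69.] 9.7
lamp [521. 382. 388.] 50.0
handle top? [505. -40.  81.] 4.8
tile [544.  75.  -5.] 5.7
c1 [473.  -9.   8.]
c2 [555. -51.   8.]
c3 [631. 140.   8.]
side c1 [511. 166.   8.]
side c2 [623. 130.   8.]
side c3 [461. -13.   8.]
side c4 [562. -44.   8.]
```

View pics/crop1.png

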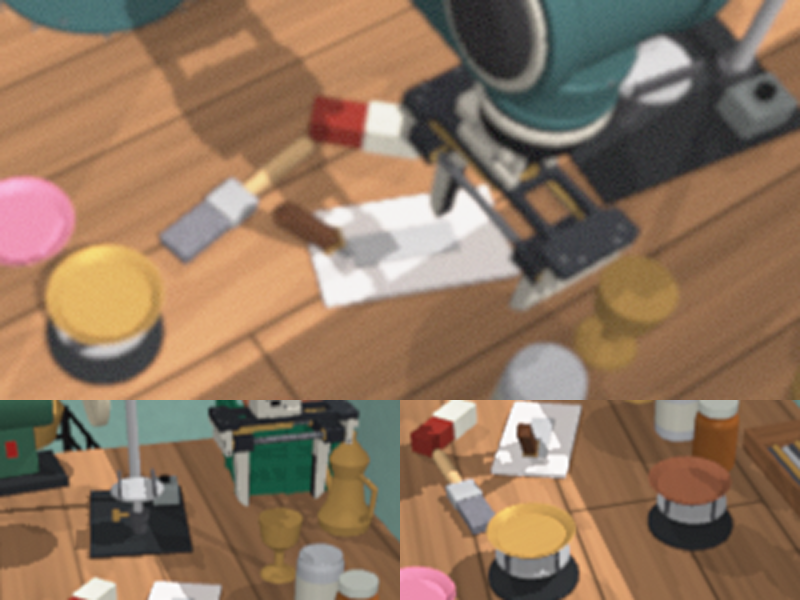

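The crop confirms the target: the brass dish is the yellow one on a stand, side (296,267). The red copper dish on the other stand is not meant, and the pink and black ones lie flat on the bench. The lifter's blade points roughly +y. Next I'll move closer for a wrist view.

```bash
python3 -m inch '[{"x":-0.6,"y":-0.7,"z":-0.2,"fingers":-1},{"x":-0.6,"y":-0.7,"z":-0.2,"fingers":-1},{"x":-0.6,"y":-0.7,"z":-0.2,"fingers":-1},{"x":-0.6,"y":-0.7,"z":-0.2,"fingers":-1},{"fingers":-1}]' | tail -c 600
python3 - <<'E'
from h import *
print(telemetry.get_state()["tcp_pos"])
m=camera_model("wrist");E=np.array(m["extrinsics"]);print(m["fovy"],m["cx"],m["cy"],(-E[:3,:3].T@E[:3,3]).round(),E[:3,:3].round(2).tolist())
w=camera("wrist");s=camera("scene");d=camera("side")
cv2.imwrite("pics/w1.png",w[:,:,::-1]);cv2.imwrite("pics/s1.png",s[:,:,::-1]);cv2.imwrite("pics/d1.png",d[:,:,::-1])
c=cv2.resize(s[60:240,340:600],(390,270),interpolation=cv2.INTER_CUBIC);c2=cv2.resize(d[60:200,220:340],(390,270))
k=cv2.resize(w,(400,300));
cv2.imwrite("pics/m1.png",np.vstack([cv2.resize(w,(780,585))])[:,:,::-1]);cv2.imwrite("pics/m2.png",np.hstack([c,c2])[:,:,::-1])
np.savez("w1.npz",E=E)
E
```

```text
[ 6.74810088e+02 -6.63362418e-03  2.17979972e+02]
70.18776170451618 324.1288608362276 239.35805224929769 [675.  69. 385.] [[1.0, -0.0, -0.0], [-0.0, -0.97, 0.25], [-0.0, -0.25, -0.97]]invalid input
```

View pics/w1.png

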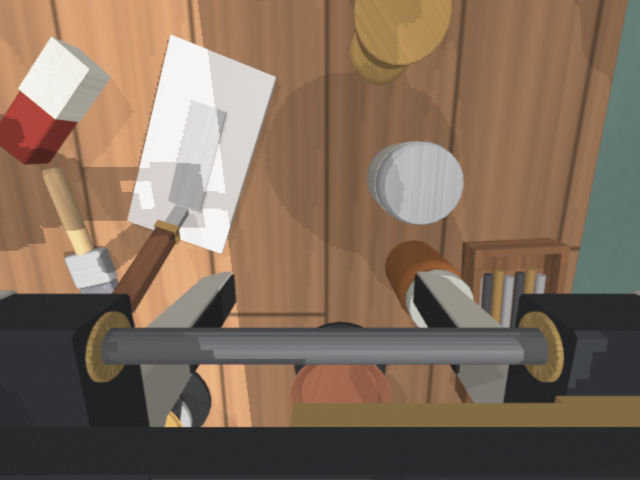

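View pics/m2.png

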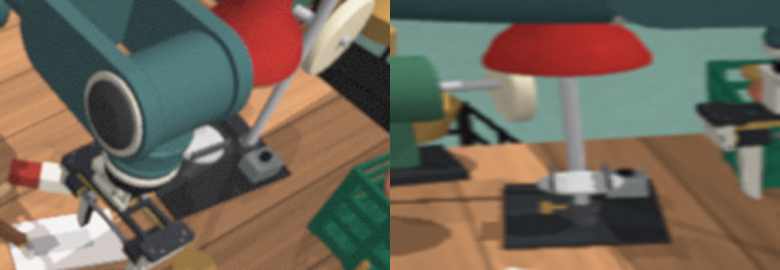

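The wrist view shows the tile with corners (172,36), (276,77), (221,253) and (128,216). The blade spans (208,108) to (184,208), and the handle runs down-left to about (125,300). The move was refused, probably because a row lacked a key.

```bash
python3 -m inch '[{"x":-0.6,"y":-0.7,"z":-0.2,"spin":0,"fingers":-1},{"x":-0.6,"y":-0.7,"z":-0.2,"spin":0,"fingers":-1},{"x":-0.6,"y":-0.7,"z":-0.2,"spin":0,"fingers":-1},{"x":-0.6,"y":-0.7,"z":-0.2,"spin":0,"fingers":-1},{"x":0,"y":0,"z":0,"spin":0,"fingers":-1}]' | tail -c 500
python3 - <<'E'
from h import *
m=camera_model("wrist");m["extrinsics"]=np.load("w1.npz")["E"]
C=[onz(m,*p,8)[:2] for p in((172,36),(276,77),(221,253),(128,216))];C=np.array(C);print("tile",C.round(),C.mean(0).round(1))
for i in range(4): d=C[(i+1)%4]-C[i];print(np.hypot(*d).round(),np.degrees(np.arctan2(d[1],d[0])).round(1))
B=np.array([onz(m,*p,11)[:2] for p in((190,101),(227,117),(199,214),(168,202))]);print("blade",B.round(),B.mean(0).round(1))
for i in range(4): d=B[(i+1)%4]-B[i];print(np.hypot(*d).round(),np.degrees(np.arctan2(d[1],d[0])).round(1))
print(telemetry.get_state()["tcp_pos"])
m=camera_model("wrist");np.savez("w2.npz",E=np.array(m["extrinsics"]))
w=camera("wrist");s=camera("scene");d=camera("side")
for n,i in(("w2",w),("s2",s),("d2",d)): cv2.imwrite(f"pics/{n}.png",i[:,:,::-1])
c=cv2.resize(s[100:220,400:560],(400,300),interpolation=cv2.INTER_CUBIC);c2=cv2.resize(d[130:205,235:335],(400,300),interpolation=cv2.INTER_CUBIC)
cv2.imwrite("pics/m3.png",np.vstack([np.hstack([c,c2]),np.hstack([cv2.resize(w,(400,300)),cv2.resize(d[235:310,246:346],(400,300),interpolation=cv2.INTER_CUBIC)])])[:,:,::-1])
E
```

```text
time: 0.88
tcp_pos: [533.7, -121.5, 260.1]
orientation: [179.9, 0.1, 89.9]
contact_force: [-1.0, 0.1, -0.2]
opening: 1.0
grasp_force: 0.0
tile [[524. 178.]
 [625. 141.]
 [555. -45.]
 [455.  -2.]] [539.9  68.1]
108.0 -20.2
199.0 -110.6
110.0 156.8
193.0 68.9
blade [[537. 118.]
 [574. 103.]
 [535.   1.]
 [503.  14.]] [537.2  58.9]
40.0 -22.9
109.0 -110.7
35.0 157.8
109.0 71.6
[ 533.73818151 -121.54269273  260.0905015 ]
```

View pics/m3.png

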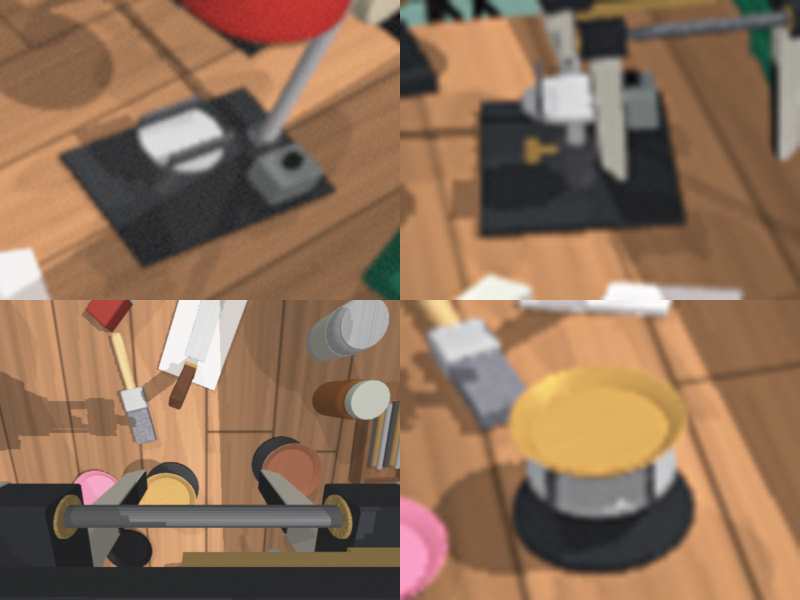

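```bash
python3 -m inch '[{"x":-0.8,"y":0.72,"z":0.45,"spin":0,"fingers":-1},{"x":-0.8,"y":0.72,"z":0.45,"spin":0,"fingers":-1},{"x":-0.8,"y":0.72,"z":0.45,"spin":0,"fingers":-1},{"x":-0.8,"y":0.72,"z":0.45,"spin":0,"fingers":-1},{"x":0,"y":0,"z":0,"spin":0,"fingers":-1}]' | sed -n 2,3p
python3 - <<'E'
from h import *
S,D=camera_model("scene"),camera_model("side")
P=np.array([onz(S,*p,10)[:2] for p in((424.8,162),(457.2,206),(533.2,176),(498.4,135.2))]);print("base",P.round(),P.mean(0).round())
for i in range(4): d=P[(i+1)%4]-P[i];print(np.hypot(*d).round(),np.degrees(np.arctan2(d[1],d[0])).round(1))
print("plate",tri(S,(474,154.8),D,(278.5,154.5)))
m=camera_model("wrist");np.savez("w3.npz",E=np.array(m["extrinsics"]))
w=camera("wrist");cv2.imwrite("pics/w3.png",w[:,:,::-1])
p=proj(m,(466,-241,60)).astype(int);print(p)
x0=max(0,p[0]-90);y0=max(0,p[1]-70)
cr=cv2.resize(w[y0:y0+140,x0:x0+180],(540,420),interpolation=cv2.INTER_CUBIC);print(x0,y0)
cv2.imwrite("pics/m4.png",np.hstack([cr,np.vstack([cv2.resize(w,(260,195)),np.zeros((225,260,3),np.uint8)])])[:,:,::-1])
E
```

```text
tcp_pos: [680.1, -280.9, 162.5]
orientation: [-179.6, -0.2, 90.0]
base [[438. 296.]
 [609. 272.]
 [643. 534.]
 [471. 561.]] [540. 416.]
173.0 -8.0
264.0 82.6
174.0 171.1
267.0 -97.2
plate (array([531.54264656, 371.69543108,  86.60136118]), np.float64(1.3178906161935822))
[ 53 189]
0 119
```

View pics/m4.png

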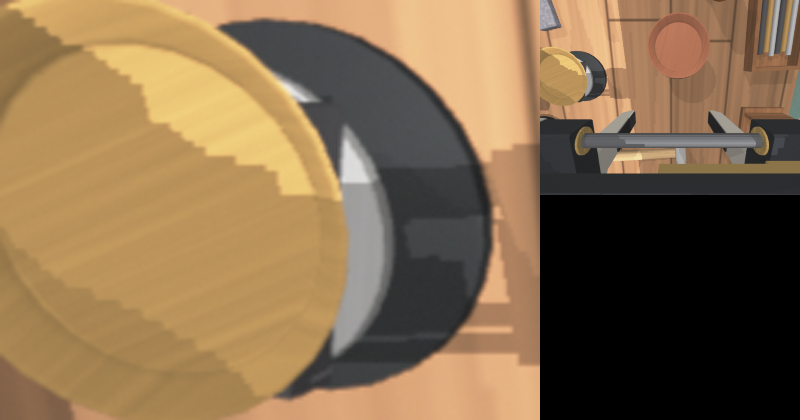

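The wrist crop shows the yellow dish with its rim's right edge at crop x≈345. The stand's white plate is seen between two dark bars, whose ends are near crop (322,110) and (335,350). Next I'll measure the dish centre and the bars' yaw.

```bash
python3 - <<'E'
from h import *
S,D=camera_model("scene"),camera_model("side");W=camera_model("wrist");W["extrinsics"]=np.load("w3.npz")["E"]
def ell(f,seed):
    im=cv2.imread(f);h=cv2.cvtColor(im,cv2.COLOR_BGR2HSV)
    k=((h[...,0]>14)&(h[...,0]<30)&(h[...,1]>130)&(h[...,2]>90)).astype(np.uint8)
    k=cv2.morphologyEx(k,cv2.MORPH_OPEN,np.ones((3,3)))
    n,l,st,c=cv2.connectedComponentsWithStats(k)
    i=l[seed[1],seed[0]];cs,_=cv2.findContours((l==i).astype(np.uint8),0,1);q=cv2.convexHull(max(cs,key=cv2.contourArea))
    e=cv2.fitEllipse(q);print(f,i,st[i],np.round(e[0],1),np.round(e[1],1));return e[0]
a=ell("pics/s2.png",(269,240));b=ell("pics/d2.png",(296,267))
print("tri",tri(S,a,D,b),onz(S,*a,71)[:2].round(1),onz(D,*b,71)[:2].round(1))
c=ell("pics/w3.png",(40,190));print("wrist",onz(W,*c,71)[:2].round(1))
for n,p in dict(u_top=(300,100),u_mid=(322,110),u_plate=(344,127),l_plate=(333,357)).items():
    q=(p[0]/3,119+p[1]/3);print(n,onz(W,*q,42)[:2].round(),onz(W,*q,60)[:2].round())
# foot: side and wrist outline
for p in((279,281),(310.5,281)): print("side",onz(D,*p,42)[:2].round(),onz(D,*p,51)[:2].round())
im=cv2.imread("pics/d2.png",0)
for r in(278,280,282,284): print(r,im[r,270:322].tolist())
E
```

```text
pics/s2.png 7 [ 246  221   46   37 1284] [268.7 239.2] [36.5 45.2]
pics/d2.png 13 [273 251  45  28 974] [295.1 264.2] [27.6 44.9]
tri (array([ 467.42693042, -242.15737618,   72.37814377]), np.float64(1.176096779234935)) [ 466.1 -241.5] [ 468.1 -241.1]
pics/w3.png 13 [   0  118  114   95 5177] [ 46.9 170.5] [ 95.2 131.7]
wrist [ 472.3 -226. ]
u_top [ 495. -213.] [ 507. -213.]
u_mid [ 501. -216.] [ 512. -215.]
u_plate [ 506. -220.] [ 517. -220.]
l_plate [ 493. -285.] [ 505. -281.]
side [ 423. -260.] [ 422. -271.]
side [ 498. -278.] [ 495. -289.]
278 [81, 104, 113, 115, 117, 117, 111, 114, 136, 146, 147, 136, 89, 60, 73, 104, 127, 133, 136, 145, 153, 152, 155, 155, 157, 160, 157, 148, 143, 138, 135, 126, 122, 128, 130, 126, 120, 97, 83, 126, 191, 202, 198, 186, 140, 95, 126, 170, 187, 184, 179, 166]
280 [72, 93, 110, 116, 117, 106, 74, 58, 94, 137, 151, 140, 90, 59, 72, 109, 131, 133, 129, 126, 125, 125, 124, 123, 125, 126, 125, 126, 126, 126, 127, 130, 130, 129, 130, 131, 125, 96, 71, 118, 190, 201, 187, 151, 92, 50, 57, 107, 169, 186, 184, 177]
282 [73, 82, 104, 113, 103, 67, 38, 34, 52, 93, 129, 138, 106, 67, 75, 109, 130, 134, 131, 128, 129, 129, 129, 129, 130, 129, 132, 131, 129, 129, 130, 130, 129, 129, 130, 131, 125, 94, 69, 113, 178, 169, 124, 71, 48, 47, 48, 54, 97, 154, 183, 183]
284 [77, 72, 93, 103, 77, 45, 38, 39, 37, 40, 63, 91, 85, 66, 77, 111, 131, 134, 131, 129, 129, 129, 128, 129, 131, 131, 131, 130, 128, 129, 139, 150, 135, 130, 130, 132, 129, 102, 71, 75, 94, 74, 52, 47, 50, 52, 51, 48, 68, 125, 180, 185]
```

```bash
python3 - <<'E'
from h import *
D=camera_model("side")
im=cv2.imread("pics/d2.png",0).astype(float)
g=[]
for r in(279,280,281,282):
    out=[]
    for a,b in((280,287),(305,311)):
        w=130-im[r,a:b];w=np.clip(w,0,None);out.append((w*np.arange(a,b)).sum()/w.sum())
    g.append(out)
L,R=np.mean(g,0);print(L,R)
c=np.array([467,-241.5])
for yaw in(70,75,80,85):
    t=np.radians(yaw);M=np.array([[np.cos(t),-np.sin(t)],[np.sin(t),np.cos(t)]])
    print(yaw,[proj(D,[*(c+M@np.array([-40,s])),z]).round(1).tolist() for s in(30,-30) for z in(44,52)])
# foot centre from dark foot's extreme columns in side
E
```

```text
283.3936628091005 307.6987640824355
70 [[280.3, 282.6], [280.1, 280.0], [304.9, 284.3], [304.9, 281.7]]
75 [[281.6, 283.3], [281.4, 280.8], [306.5, 283.6], [306.4, 281.1]]
80 [[283.0, 284.0], [282.8, 281.5], [307.9, 282.9], [307.9, 280.3]]
85 [[284.5, 284.6], [284.3, 282.1], [309.3, 282.1], [309.2, 279.5]]
```

Bars on stand A run at a yaw of about 78°, and I'll enter from its −y side. The lifter lies at yaw 70.5°, with its grip point near (501,−42,71). I'll go above the handle and take one look.

```bash
python3 -m inch '[{"x":0.78,"y":-0.6,"z":0,"spin":0,"fingers":-1},{"x":0.78,"y":-0.6,"z":0,"spin":0,"fingers":-1},{"x":0.78,"y":-0.6,"z":0,"spin":0,"fingers":-1},{"x":0.78,"y":-0.6,"z":0,"spin":0,"fingers":-1},{"x":0.78,"y":-0.6,"z":0,"spin":0,"fingers":-1}]' | sed -n 2,3p
python3 -m inch '[{"x":0.78,"y":-0.6,"z":0,"spin":0,"fingers":-1},{"x":0,"y":0,"z":0,"spin":0.95,"fingers":-1},{"x":0,"y":0,"z":0,"spin":0.95,"fingers":-1},{"x":0,"y":0,"z":0,"spin":0.93,"fingers":-1},{"x":0,"y":0,"z":0,"spin":0,"fingers":-1}]' | sed -n 2,3p
python3 - <<'E'
from h import *
W=camera_model("wrist");np.savez("w4.npz",E=np.array(W["extrinsics"]))
w=camera("wrist");cv2.imwrite("pics/w4.png",w[:,:,::-1])
print([proj(W,p).round().tolist() for p in((537,59,11),(501.6,-41,71),(540,68,8))])
E
```

```text
tcp_pos: [527.7, -82.7, 169.5]
orientation: [179.9, 0.0, 90.1]
tcp_pos: [498.8, -45.1, 169.4]
orientation: [179.9, -0.0, 70.6]
[[326.0, 102.0], [326.0, 233.0], [326.0, 91.0]]
```

View pics/w4.png

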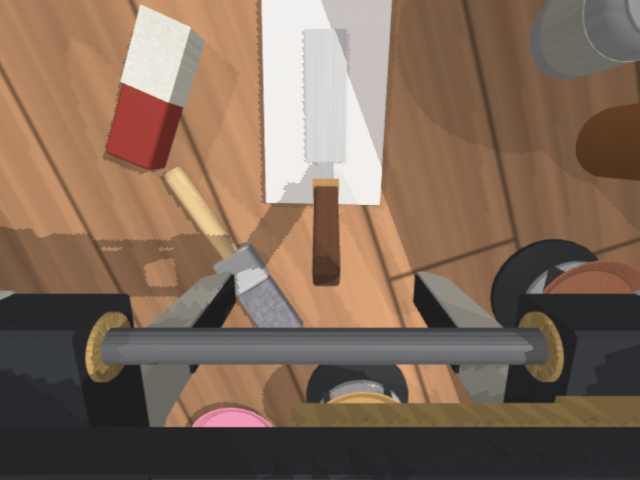

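The wrist view shows the handle at column 326 and the blade over columns 304–348, rows 29–163, both aligned with the tool. The fingers straddle the handle and clear the brush at (265,280). Now I'll descend and grip.

```bash
python3 - <<'E'
from h import *
W=camera_model("wrist");W["extrinsics"]=np.load("w4.npz")["E"]
a,b=onz(W,326,29,11),onz(W,326,163,11);print("blade",a,b,(a+b)/2,np.linalg.norm(a-b),"tile near edge",onz(W,324,204,8))
E
python3 -m inch '[{"x":0,"y":0,"z":0.73,"spin":0,"fingers":-1},{"x":0,"y":0,"z":0.73,"spin":0,"fingers":-1},{"x":0,"y":0,"z":0.73,"spin":0,"fingers":-1},{"x":0,"y":0,"z":0,"spin":0,"fingers":-1},{"x":0,"y":0,"z":0,"spin":0,"fingers":0}]'
python3 -m inch '[{"x":0,"y":0,"z":0,"spin":0,"fingers":1},{"x":0,"y":0,"z":0,"spin":0,"fingers":1},{"x":0,"y":0,"z":0,"spin":0,"fingers":1},{"x":0,"y":0,"z":0,"spin":0,"fingers":1},{"x":0,"y":0,"z":0,"spin":0,"fingers":1}]'
```

```text
blade [556.29840248 113.41023932  11.        ] [519.64055318   8.67765102  11.        ] [537.96947783  61.04394517  11.        ] 110.96266475134031 tile near edge [505.02404947 -27.29628855   8.        ]
time: 3.62
tcp_pos: [499.6, -45.9, 60.8]
orientation: [179.9, -0.0, 70.6]
contact_force: [0.5, 0.0, 0.9]
opening: 0.93
grasp_force: 0.0
time: 4.25
tcp_pos: [499.0, -46.0, 59.1]
orientation: [-180.0, 0.0, 70.5]
contact_force: [-0.3, -0.2, -0.1]
opening: 0.405
grasp_force: 0.0
```

```bash
python3 -m inch '[{"x":0,"y":0,"z":0,"spin":0,"fingers":1},{"x":0,"y":0,"z":0,"spin":0,"fingers":1},{"x":0,"y":0,"z":0,"spin":0,"fingers":1},{"x":0,"y":0,"z":0,"spin":0,"fingers":1},{"x":0,"y":0,"z":0,"spin":0,"fingers":1}]'
```

```text
time: 4.88
tcp_pos: [499.0, -46.0, 59.1]
orientation: [-180.0, 0.0, 70.5]
contact_force: [-0.3, -0.7, -0.8]
opening: 0.212
grasp_force: 30.0
```

```bash
python3 -m inch '[{"x":0,"y":0,"z":-0.2,"spin":0,"fingers":1},{"x":0,"y":0,"z":-0.6,"spin":0,"fingers":1},{"x":0,"y":0,"z":-0.6,"spin":0,"fingers":1},{"x":0,"y":0,"z":-0.6,"spin":0,"fingers":1},{"x":0,"y":0,"z":-0.6,"spin":0,"fingers":1}]'|sed -n 2,4p
python3 -m inch '[{"x":-0.5,"y":0.08,"z":0,"spin":0,"fingers":1},{"x":-0.9,"y":0.14,"z":0,"spin":0,"fingers":1},{"x":-0.9,"y":0.14,"z":0,"spin":0,"fingers":1},{"x":-0.9,"y":0.14,"z":0,"spin":0,"fingers":1},{"x":-0.9,"y":0.14,"z":0,"spin":0,"fingers":1}]'|sed -n 2,4p
python3 -m inch '[{"x":-0.9,"y":0.14,"z":0,"spin":0,"fingers":1},{"x":-0.9,"y":0.13,"z":0,"spin":0,"fingers":1},{"x":-0.9,"y":0.13,"z":0,"spin":0,"fingers":1},{"x":-0.9,"y":0.13,"z":0,"spin":0,"fingers":1},{"x":-0.84,"y":0.12,"z":0,"spin":0,"fingers":1}]'|sed -n 2,4p
python3 -m inch '[{"x":0,"y":0,"z":0,"spin":-0.55,"fingers":1},{"x":0,"y":0,"z":0,"spin":-0.54,"fingers":1},{"x":0,"y":0,"z":0,"spin":0,"fingers":1}]'
python3 - <<'E'
from h import *
W=camera_model("wrist");np.savez("w5.npz",E=np.array(W["extrinsics"]))
w=camera("wrist");d=camera("side");s=camera("scene")
for n,i in(("w5",w),("d5",d),("s5",s)): cv2.imwrite(f"pics/{n}.png",i[:,:,::-1])
print([proj(W,p).round().tolist() for p in((467,-241.5,71),(467-24.9,-241.5-117,142))])
cv2.imwrite("pics/m5.png",np.hstack([cv2.resize(w[0:300,120:520],(480,360)),cv2.resize(d[220:370,220:353],(320,360),interpolation=cv2.INTER_CUBIC)])[:,:,::-1])
E
```

```text
tcp_pos: [498.9, -46.0, 190.8]
orientation: [180.0, -0.0, 70.5]
contact_force: [0.9, -0.2, -1.3]
tcp_pos: [460.4, -251.4, 189.9]
orientation: [180.0, 0.0, 70.5]
contact_force: [0.5, 0.2, -2.0]
tcp_pos: [417.0, -471.7, 189.8]
orientation: [180.0, 0.0, 70.5]
contact_force: [0.4, -0.6, -0.5]
time: 7.12
tcp_pos: [417.5, -470.2, 189.6]
orientation: [180.0, 0.0, 78.0]
contact_force: [0.3, 0.2, -1.7]
opening: 0.21
grasp_force: 30.0
[[326.0, -98.0], [326.0, 68.0]]
```

View pics/m5.png

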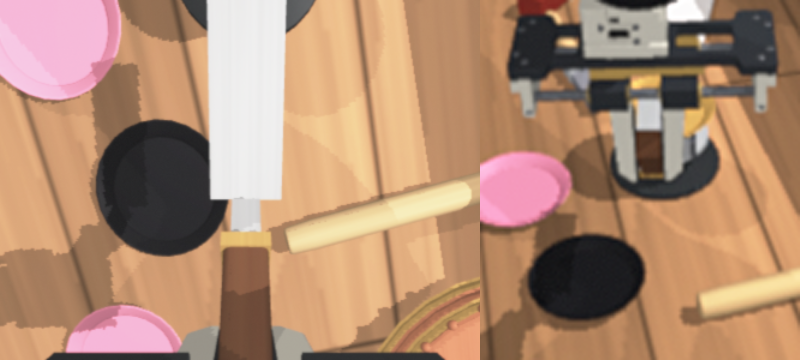

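The blade is at columns 208–284 of the crop, in line with the foot of stand A at the top edge. Before inserting I'll check the blade's pitch from its apparent width.

```bash
python3 - <<'E'
from h import *
def pitch(f,npz,r0,r1):
    W=camera_model("wrist");W["extrinsics"]=np.load(npz)["E"];f_=K(W);im=cv2.imread(f).astype(float)
    R=np.array(W["extrinsics"])[:3,:3];pts=[]
    for r in range(r0,r1,4):
        row=im[r];sat=row.max(1)-row.min(1);k=(sat[270:385]<25)&(row[270:385].mean(1)>150)
        i=np.where(k)[0]
        w=i.max()-i.min()+1;
        pts.append((r,w,(i.max()+i.min())/2+270))
    p=np.array(pts);a=np.polyfit(p[:,0],p[:,1],1);print(f,a,p[0],p[-1],np.abs(np.polyval(a,p[:,0])-p[:,1]).max())
    # center line slope
    b=np.polyfit(p[:,0],p[:,2],1)
    out=[]
    for r in(r0,r1):
        w=np.polyval(a,r);d=36*f_/w;c=d*np.array([(np.polyval(b,r)-W["cx"])/f_,(r-W["cy"])/f_,1])
        E=np.array(W["extrinsics"]);out.append(R.T@(c-E[:3,3]))
    o=np.array(out);print(o.round(1),"pitch",np.degrees(np.arctan2(o[0,2]-o[1,2],np.hypot(*(o[0]-o[1])[:2]))))
pitch("pics/w5.png","w5.npz",2,160)
E
```

```text
pics/w5.png [-4.20497186e-02  6.55889775e+01] [  2.  67. 325.] [158.  59. 324.] 1.495121951219545
[[ 448.6 -325.8  141.8]
 [ 430.6 -408.5  141.9]] pitch -0.03159075511853179
```

```bash
python3 -m inch '[{"x":0,"y":0,"z":0.6,"spin":0,"fingers":1},{"x":0,"y":0,"z":0.6,"spin":0,"fingers":1},{"x":0,"y":0,"z":0.38,"spin":0,"fingers":1},{"x":0,"y":0,"z":0.2,"spin":0,"fingers":1},{"x":0,"y":0,"z":0,"spin":0,"fingers":1}]'|sed -n 2,4p
python3 -m inch '[{"x":0.2,"y":0,"z":0,"spin":0,"fingers":1},{"x":0.2,"y":0,"z":0,"spin":0,"fingers":1},{"x":0.2,"y":0,"z":0,"spin":0,"fingers":1},{"x":0.2,"y":0,"z":0,"spin":0,"fingers":1},{"x":0,"y":0,"z":0,"spin":0,"fingers":1}]'|sed -n 2,4p
python3 - <<'E'
from h import *
W=camera_model("wrist");np.savez("w6.npz",E=np.array(W["extrinsics"]))
w=camera("wrist");s=camera("scene");d=camera("side")
cv2.imwrite("pics/w6.png",w[:,:,::-1])
im=cv2.cvtColor(w,cv2.COLOR_RGB2HSV)
cv2.imwrite("pics/m6.png",np.hstack([cv2.resize(w[0:220,180:480],(500,367)),cv2.resize(s[200:290,230:303],(300,367),interpolation=cv2.INTER_CUBIC)])[:,:,::-1])
print(proj(W,(467,-241.5,72)).round(1))
E
```

```text
tcp_pos: [417.6, -470.1, 100.1]
orientation: [-180.0, -0.0, 78.0]
contact_force: [0.6, 0.2, -0.9]
tcp_pos: [426.2, -430.3, 100.3]
orientation: [180.0, 0.0, 78.1]
contact_force: [-0.3, -1.3, -1.6]
[ 326.7 -128.4]
```

View pics/m6.png

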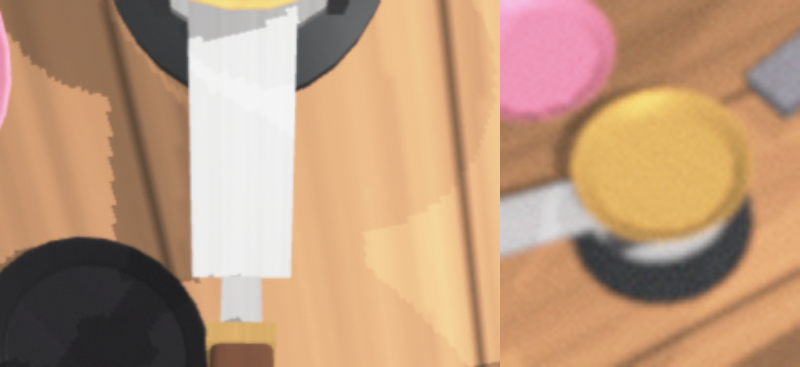

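The blade is under the rim of the dish. The right bar, at crop (338,5), is clear of the blade's edge (297) by about 10 mm, and the foot is centred on the blade to within 2 mm. No contact force, so I'll go on in.

```bash
python3 -m inch '[{"x":0.2,"y":0,"z":0,"spin":0,"fingers":1},{"x":0.2,"y":0,"z":0,"spin":0,"fingers":1},{"x":0.2,"y":0,"z":0,"spin":0,"fingers":1},{"x":0,"y":0,"z":0,"spin":0,"fingers":1}]'|sed -n 2,4p
python3 -m inch '[{"x":0.2,"y":0,"z":0,"spin":0,"fingers":1},{"x":0.2,"y":0,"z":0,"spin":0,"fingers":1},{"x":0.08,"y":0,"z":0,"spin":0,"fingers":1},{"x":0,"y":0,"z":0,"spin":0,"fingers":1},{"x":0,"y":0,"z":0,"spin":0,"fingers":1}]'|sed -n 2,4p
python3 - <<'E'
from h import *
W=camera_model("wrist");np.savez("w7.npz",E=np.array(W["extrinsics"]))
w=camera("wrist");cv2.imwrite("pics/w7.png",w[:,:,::-1])
h=cv2.cvtColor(w,cv2.COLOR_RGB2HSV);k=((h[...,0]>18)&(h[...,0]<30)&(h[...,1]>130)&(h[...,2]>90)).astype(np.uint8);k[200:]=0
k=cv2.morphologyEx(k,cv2.MORPH_OPEN,np.ones((5,5)));n,l,st,c=cv2.connectedComponentsWithStats(k);i=1+st[1:,4].argmax();print(st[i])
cs,_=cv2.findContours((l==i).astype(np.uint8),0,1);q=cv2.convexHull(max(cs,key=cv2.contourArea))[:,0]
q=q[q[:,1]>2];P=np.array([onz(W,*p,72)[:2] for p in q])
A=np.c_[2*P,np.ones(len(P))];s=np.linalg.lstsq(A,(P**2).sum(1),rcond=None)[0];r=np.sqrt(s[2]+s[0]**2+s[1]**2);print("circle",s[:2].round(1),r.round(1))
E
```

```text
tcp_pos: [432.3, -400.9, 100.3]
orientation: [180.0, 0.0, 78.1]
contact_force: [-0.2, 0.8, -0.9]
tcp_pos: [437.0, -378.3, 100.2]
orientation: [-180.0, 0.0, 78.0]
contact_force: [0.3, -0.4, -1.5]Traceback (most recent call last):
  File "<stdin>", line 5, in <module>
ValueError: attempt to get argmax of an empty sequence
```

```bash
python3 -m inch '[{"x":0,"y":0,"z":-0.05,"spin":0,"fingers":1},{"x":0,"y":0,"z":-0.05,"spin":0,"fingers":1},{"x":0,"y":0,"z":-0.04,"spin":0,"fingers":1},{"x":0,"y":0,"z":-0.04,"spin":0,"fingers":1},{"x":0,"y":0,"z":-0.04,"spin":0,"fingers":1}]'|sed -n 2,4p
python3 -m inch '[{"x":0,"y":0,"z":-0.06,"spin":0,"fingers":1},{"x":0,"y":0,"z":-0.1,"spin":0,"fingers":1},{"x":0,"y":0,"z":-0.15,"spin":0,"fingers":1},{"x":0,"y":0,"z":-0.15,"spin":0,"fingers":1},{"x":0,"y":0,"z":0,"spin":0,"fingers":1}]'
python3 - <<'E'
from h import *
import time
W=camera_model("wrist");np.savez("w7.npz",E=np.array(W["extrinsics"]))
f=[]
w=camera("wrist");s=camera("scene");d=camera("side");cv2.imwrite("pics/w7.png",w[:,:,::-1]);cv2.imwrite("pics/s7.png",s[:,:,::-1]);cv2.imwrite("pics/d7.png",d[:,:,::-1])
cv2.imwrite("pics/m7.png",np.hstack([cv2.resize(w[0:240,160:480],(480,360)),cv2.resize(s[190:290,230:319],(320,360),interpolation=cv2.INTER_CUBIC)])[:,:,::-1])
E
```

```text
tcp_pos: [437.0, -378.1, 111.1]
orientation: [-180.0, -0.0, 78.0]
contact_force: [0.2, 0.6, -3.0]
time: 11.1
tcp_pos: [437.3, -378.4, 135.1]
orientation: [179.9, 0.0, 78.0]
contact_force: [0.7, 0.3, -3.8]
opening: 0.212
grasp_force: 30.0
```

View pics/m7.png

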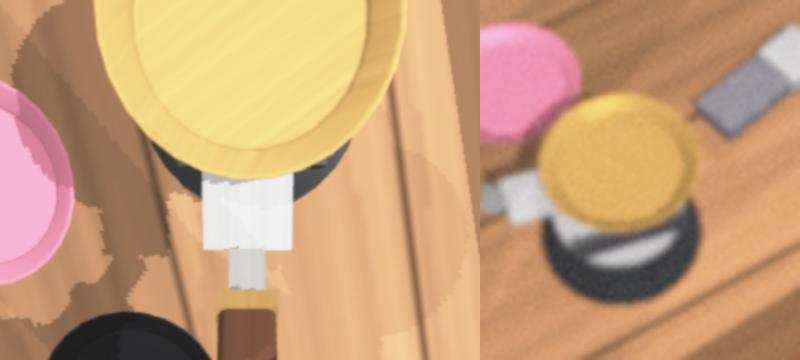

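The view shows the dish lifted and sitting level on the blade, roughly centred: rim columns 95–405 in the crop, blade at 203–293. That takes me past the limit of 10 viewed pictures, since I've viewed 11, so the rest is done with numbers only.

```bash
cat >dish.py <<'E'
from h import *
def fit(w,W,zt):
    a=w.astype(int);k=((a[...,0]-a[...,2]>70)&(a[...,1]-a[...,2]>45)&(a[...,1]>a[...,0]*0.76)&(a[...,0]>130)).astype(np.uint8);k[180:]=0
    k=cv2.morphologyEx(k,cv2.MORPH_OPEN,np.ones((5,5)));n,l,st,c=cv2.connectedComponentsWithStats(k);i=1+st[1:,4].argmax();print(st[i])
    cs,_=cv2.findContours((l==i).astype(np.uint8),0,1);q=cv2.convexHull(max(cs,key=cv2.contourArea))[:,0]
    q=q[q[:,1]>3];P=np.array([onz(W,*p,zt)[:2] for p in q])
    A=np.c_[2*P,np.ones(len(P))];s=np.linalg.lstsq(A,(P**2).sum(1),rcond=None)[0];r=np.sqrt(s[2]+s[0]**2+s[1]**2);print("circle",s[:2].round(1),r.round(1));return s[:2]
def rel(c,st):
    y=np.radians(st["orientation"][2]);d=c-st["tcp_pos"][:2];return np.array([d@[np.cos(y),np.sin(y)],d@[np.sin(y),-np.cos(y)]])
E
python3 - <<'E'
from dish import *
W=camera_model("wrist");st=telemetry.get_state()
w=cv2.imread("pics/w7.png")[:,:,::-1];c=fit(w,W,st["tcp_pos"][2]-51+15);print("dish in tool x,y",rel(c,st),st["time"])
# lamp from scene/side: bars and plate. candidate pixels of bright plate
S,D=camera_model("scene"),camera_model("side")
s=cv2.imread("pics/s7.png");d=cv2.imread("pics/d7.png")
for n,im,(x0,x1,y0,y1) in(("s",s,(445,500,135,180)),("d",d,(255,305,140,170))):
    g=cv2.cvtColor(im,cv2.COLOR_BGR2GRAY)[y0:y1,x0:x1]
    print(n);print("\n".join(f"{y0+r*2} "+" ".join(f"{v:3d}" for v in g[r*2,::2]) for r in range(g.shape[0]//2)))
E
```

```text
[  222     0   257   180 30435]
circle [ 486.5 -271.8] 74.4
dish in tool x,y [114.30270403  26.44696621] 11.25
s
135 141 138 139 143 146 146 144 135 126 128 142 152 154 150 144 118  94 101 118 139 147 149 149 141 121 103  91 125
137 140 144 143 144 145 133 127 129 140 153 151 155 148 147 147 143 114  95 103 111 129 129 109  92  66  61  58  83
139 153 147 145 139 122 124 135 152 150 152 150 148 148 145 137 122 106  89  88  82  68  60  50  56  54  59  58  57
141 154 145 128 124 136 150 155 152 151 153 149 139 126 113  96  87  79  72  64  59  48  41  43  50  55  57  55  59
143 137 133 142 150 154 153 153 146 140 136 117 103  88  84  86  95 118 106  66  54  52  46  41  45  51  60  58  59
145 146 156 151 152 154 147 133 118 107  92  83  80  88 112 153 177 195 203 164 100  61  50  47  49  48  54  59  61
147 140 131 123 122 140 118  88  83  83  91 110 142 171 189 198 202 209 220 215 188 117  58  52  45  42  41  48  60
149 121 119 118 116 117  85  84 100 134 169 188 198 204 202 207 213 218 218 219 218 198 108  58  51  50  44  51  55
151 116 109 102  82  72 100 156 182 200 206 211 214 214 217
[... 2426 characters left out ...]
  49  48  49  50  48  70 163 173 121  64  81  97  94  92  90  87  86  84  83
158  44  45  45  44  44  46  47  49  48  48  49  46 122 173 161  69  70  93  93  91  88  86  83  82  80
160  43  45  43  45  44  45  45  46  47  48  49  48  68 164 175  95  66  86  92  89  86  83  80  79  76
162  43  44  44  44  45  45  46  45  47  49  47  48  49 150 172 126  65  78  90  86  85  81  78  75  72
164  46  45  44  44  45  43  45  45  46  47  48  48  45 115 172 155  62  72  86  85  82  74  74  69  67
166  45  43  44  43  45  45  45  45  44  47  47  48  45  94 170 161  70  69  82  82  80  74  70  66  61
168  45  44  45  44  45  43  43  45  47  46  46  46  45  82 167 162  74  66  80  80  76  70  64  59  53
```

```bash
python3 - <<'E'
from dish import *
W=camera_model("wrist");st=telemetry.get_state()
p=onz(W,326.7,120,st["tcp_pos"][2]-51+15)[:2];print("rim near point in tool",rel(p,st))
d=cv2.imread("pics/side0.png");g=cv2.cvtColor(d,cv2.COLOR_BGR2GRAY)[144:176,256:306]
print("    "+" ".join(f"{c:3d}" for c in range(256,306,2)));print("\n".join(f"{144+r} "+" ".join(f"{v:3d}" for v in g[r,::2]) for r in range(0,32,2)))
S,D=camera_model("scene"),camera_model("side")
# predictions of plate/bars in both views for lamp at (532,365) yaw 82.5, bar tops at H
for c in((532,365),):
  for H in(95,105,115):
    t=np.radians(82.5);M=np.array([[np.cos(t),-np.sin(t)],[np.sin(t),np.cos(t)]]);f=lambda x,y,z:(*(np.array(c)+M@np.array([x,y])),z)
    for n,m in(("S",S),("D",D)): print(H,n,"plate",proj(m,f(0,0,H-18)).round(1),"bars",[proj(m,f(x,y,H)).round(1).tolist() for y in(30,-30) for x in(-40,40)])
E
```

```text
rim near point in tool [85.32379564  1.22995298]
    256 258 260 262 264 266 268 270 272 274 276 278 280 282 284 286 288 290 292 294 296 298 300 302 304
144 166 170 172 168 171 142 112  95  99 111 140 155 123 114 112 103 111 109 109 113 113 112 113 106  87
146 165 169 172 169 165 164 112  95  92 109 138 153 117 110 109  92 110 105  99 108 114 112 113 113  96
148 165 166 170 171 165 168 130  99  96 124 161 175 159 126 115  91 101  43  27  55 105 107 110 113 108
150 165 167 170 171 166 166 154 137 203 206 212 215 218 162 146  93 141  71  23  47 100 109 113 111 111
152 160 162 169 172 169 156 135 138 197 206 210 213 215 160 147 100 165 184 106 107 112 111 103 111 112
154 131 134 142 151 142 140 134 124 197 202 213 215 215 196 146 100 145 197 133 120 121 110  69 116 110
156  54  49  48  43  53 133 134 116 200 207 214 216 215 181 145 106 133 165 114 115 115 107  53 113 111
158  41  44  45  45  42  76 116 108 191 204 210 211 210 198 147 131 114 119 114 114 115 109  47 102 113
160  36  38  39  37  38  37  53  75 119 132 138 153 143 116  87  87 117 115 115 116 115 110  43  93 112
162  46  50
[... 590 characters left out ...]
38  38  37  37  32  80
174  35  38  37  37  39  38  37  38  37  38  50  63  65  67  52  37  39  37  38  38  39  38  38  37  63
95 S plate [471.2 158.4] bars [[454.9, 150.9], [479.0, 142.2], [467.3, 166.3], [491.8, 157.2]]
95 D plate [279.  157.6] bars [[270.4, 158.2], [269.9, 148.7], [287.8, 157.2], [286.6, 147.9]]
105 S plate [472.3 156. ] bars [[456.0, 148.4], [480.2, 139.7], [468.5, 163.8], [493.1, 154.7]]
105 D plate [278.8 155. ] bars [[270.2, 155.5], [269.7, 146.1], [287.7, 154.5], [286.5, 145.3]]
115 S plate [473.5 153.5] bars [[457.1, 145.8], [481.4, 137.1], [469.7, 161.3], [494.4, 152.2]]
115 D plate [278.6 152.4] bars [[270.0, 152.7], [269.5, 143.5], [287.6, 151.8], [286.4, 142.6]]
```

Lamp axis is near (531.5,365) at yaw 82.5°, with bar tops near 105 mm. The dish centre is 140 mm ahead of the TCP. I'll lift and carry gently.

```bash
python3 -m inch '[{"x":0,"y":0,"z":-0.1,"spin":-0.1,"fingers":1},{"x":0,"y":0,"z":-0.25,"spin":-0.2,"fingers":1},{"x":0,"y":0,"z":-0.35,"spin":-0.2,"fingers":1},{"x":0,"y":0,"z":-0.25,"spin":-0.15,"fingers":1},{"x":0,"y":0,"z":-0.15,"spin":0,"fingers":1}]'|sed -n 2,4p
python3 -m inch '[{"x":0,"y":0,"z":0,"spin":0,"fingers":1},{"x":0.1,"y":-0.01,"z":0,"spin":0,"fingers":1},{"x":0.3,"y":-0.03,"z":0,"spin":0,"fingers":1},{"x":0.5,"y":-0.05,"z":0,"spin":0,"fingers":1},{"x":0.7,"y":-0.08,"z":0,"spin":0,"fingers":1}]'|sed -n 2,4p
python3 - <<'E'
from h import *
s=telemetry.get_state();y=np.radians(82.5);d=np.array([512,226])-s["tcp_pos"][:2];print(s["tcp_pos"],s["orientation"],"remaining x,y units",d@[np.cos(y),np.sin(y)]/50,d@[np.sin(y),-np.cos(y)]/50)
E
```

```text
tcp_pos: [437.3, -378.3, 190.5]
orientation: [179.9, 0.0, 82.5]
contact_force: [0.1, 0.6, -3.3]
tcp_pos: [438.9, -295.8, 188.9]
orientation: [-180.0, -0.0, 82.5]
contact_force: [-0.3, 0.7, -3.1]
[ 438.88584699 -295.80264484  188.89878328] [-1.79983718e+02 -1.90769137e-02  8.24858820e+01] remaining x,y units 10.537637257274572 0.08759477939843839
```

```bash
python3 -m inch '[{"x":0.8,"y":0.01,"z":0,"spin":0,"fingers":1},{"x":0.8,"y":0.01,"z":0,"spin":0,"fingers":1},{"x":0.8,"y":0.01,"z":0,"spin":0,"fingers":1},{"x":0.8,"y":0.01,"z":0,"spin":0,"fingers":1},{"x":0.8,"y":0.01,"z":0,"spin":0,"fingers":1}]'|sed -n 2,4p
python3 -m inch '[{"x":0.8,"y":0.01,"z":0,"spin":0,"fingers":1},{"x":0.8,"y":0.01,"z":0,"spin":0,"fingers":1},{"x":0.8,"y":0.01,"z":0,"spin":0,"fingers":1},{"x":0.6,"y":0.01,"z":0,"spin":0,"fingers":1},{"x":0.5,"y":0,"z":0,"spin":0,"fingers":1}]'|sed -n 2,4p
python3 -m inch '[{"x":0.3,"y":0,"z":0,"spin":0,"fingers":1},{"x":0.15,"y":0,"z":0,"spin":0,"fingers":1},{"x":0,"y":0,"z":0,"spin":0,"fingers":1},{"x":0,"y":0,"z":0,"spin":0,"fingers":1}]'|sed -n 1,4p
python3 - <<'E'
from dish import *
s=telemetry.get_state();y=np.radians(82.5);d=np.array([512,226])-s["tcp_pos"][:2];print("remaining x,y mm",d@[np.cos(y),np.sin(y)],d@[np.sin(y),-np.cos(y)])
W=camera_model("wrist");w=camera("wrist");cv2.imwrite("pics/w8.png",w[:,:,::-1]);cv2.imwrite("pics/s8.png",camera("scene")[:,:,::-1]);cv2.imwrite("pics/d8.png",camera("side")[:,:,::-1])
a=w.astype(int)
for r in(20,60,90):
    row=a[r];k=(row[:,0]-row[:,2]);print(r,[f"{c}:{row[c].tolist()}" for c in range(200,460,12)])
print("col326",[f"{r}:{a[r,326].tolist()}" for r in range(96,150,3)])
E
```

```text
tcp_pos: [467.0, -97.1, 189.1]
orientation: [180.0, -0.0, 82.5]
contact_force: [0.9, -0.3, -3.4]
tcp_pos: [491.3, 75.8, 189.1]
orientation: [-180.0, -0.0, 82.6]
contact_force: [0.3, 0.4, -3.8]
time: 14.25
tcp_pos: [495.3, 95.2, 189.1]
orientation: [-180.0, 0.0, 82.5]
contact_force: [-0.3, 0.4, -3.7]
remaining x,y mm 131.81327131303627 -0.5128231677546361
20 ['200:[103, 78, 58]', '212:[167, 124, 92]', '224:[230, 189, 117]', '236:[237, 203, 122]', '248:[227, 185, 112]', '260:[243, 215, 130]', '272:[242, 214, 129]', '284:[241, 210, 128]', '296:[243, 217, 132]', '308:[240, 211, 128]', '320:[242, 214, 130]', '332:[244, 218, 134]', '344:[242, 214, 130]', '356:[243, 215, 132]', '368:[240, 208, 125]', '380:[235, 198, 119]', '392:[236, 201, 121]', '404:[155, 123, 76]', '416:[180, 143, 87]', '428:[232, 192, 117]', '440:[159, 120, 89]', '452:[154, 116, 86]']
60 ['200:[160, 120, 89]', '212:[155, 116, 86]', '224:[163, 122, 90]', '236:[213, 166, 106]', '248:[238, 204, 123]', '260:[230, 190, 115]', '272:[244, 218, 134]', '284:[242, 214, 131]', '296:[243, 217, 131]', '308:[242, 214, 130]', '320:[242
[... 478 characters left out ...]
215, 130]', '320:[241, 213, 129]', '332:[243, 215, 131]', '344:[241, 212, 128]', '356:[241, 213, 128]', '368:[203, 160, 98]', '380:[200, 158, 97]', '392:[226, 184, 112]', '404:[176, 132, 97]', '416:[164, 122, 90]', '428:[162, 122, 90]', '440:[161, 120, 88]', '452:[160, 120, 89]']
col326 ['96:[244, 218, 134]', '99:[239, 207, 125]', '102:[235, 199, 121]', '105:[237, 201, 123]', '108:[235, 198, 120]', '111:[233, 194, 117]', '114:[232, 192, 116]', '117:[238, 204, 123]', '120:[206, 181, 148]', '123:[228, 228, 227]', '126:[230, 230, 229]', '129:[230, 230, 229]', '132:[230, 230, 229]', '135:[230, 229, 228]', '138:[230, 229, 229]', '141:[237, 237, 236]', '144:[237, 237, 237]', '147:[237, 237, 236]']
```

The dish has not shifted on the blade. I'll enter over the bars slowly.

```bash
python3 -m inch '[{"x":0.1,"y":0,"z":0,"spin":0,"fingers":1},{"x":0.25,"y":0,"z":0,"spin":0,"fingers":1},{"x":0.3,"y":0,"z":0,"spin":0,"fingers":1},{"x":0.35,"y":-0.01,"z":0,"spin":0,"fingers":1},{"x":0.35,"y":0,"z":0,"spin":0,"fingers":1}]'|sed -n 2,4p
python3 -m inch '[{"x":0.35,"y":0,"z":0,"spin":0,"fingers":1},{"x":0.3,"y":0,"z":0,"spin":0,"fingers":1},{"x":0.2,"y":0,"z":0,"spin":0,"fingers":1},{"x":0.1,"y":0,"z":0,"spin":0,"fingers":1},{"x":0,"y":0,"z":0,"spin":0,"fingers":1}]'|sed -n 2,4p
python3 - <<'E'
from dish import *
s=telemetry.get_state();y=np.radians(82.5);d=np.array([512,226])-s["tcp_pos"][:2];print("remaining x,y mm",d@[np.cos(y),np.sin(y)],d@[np.sin(y),-np.cos(y)])
w=camera("wrist");cv2.imwrite("pics/w9.png",w[:,:,::-1])
S,D=camera_model("scene"),camera_model("side")
s=camera("scene");d=camera("side");cv2.imwrite("pics/s9.png",s[:,:,::-1]);cv2.imwrite("pics/d9.png",d[:,:,::-1])
print("expect dish S,D",proj(S,(531.5,365,147)).round(1),proj(D,(531.5,365,147)).round(1))
for n,im,x0,x1,ys in(("S",s,450,505,range(134,166,3)),("D",d,256,304,range(138,166,3))):
    a=im.astype(int);v=(a[...,0]-a[...,2])
    for r in ys: print(n,r," ".join(f"{q:3d}" for q in v[r,x0:x1:2]))
E
```

```text
tcp_pos: [503.8, 164.3, 189.1]
orientation: [-180.0, -0.0, 82.5]
contact_force: [0.5, -0.9, -2.8]
tcp_pos: [509.9, 209.9, 189.1]
orientation: [-180.0, 0.0, 82.5]
contact_force: [0.3, -0.1, -2.3]
remaining x,y mm 16.199867355171886 -0.042884449675995764
expect dish S,D [479.5 140.6] [277.7 138.9]
S 134  15  -2 -11  -5  -6  -6  -8  -9  -6 -10  -7  -9  -5  -6  -8  -2  63 114 113 116 109  92  82  68  72  88  87  93
S 137  33   5  -4  -5  -8  -3  -7  -9 -10  -6  -8  -3   2  10  27  58 110 123 112 110 112 102  55  -4  10  51  86  93
S 140  11  13   2  -6 -10  -6  -5  -3   3   9  15  17  12  39 109 125 126 125 125 110 105 107 101  36  -4  -2  35  81
S 143  17  10   8   4   7  13  14  17  19  18  22  32  54 100 126 126 126 125 126 125 103 102 100  66  -1   0  -3  25
S 146  27  12  11  17  18  21  24  36  59  85 107 119 127 127 125 127 126 125 126 126 116  96  99  73   0  -7  -6  -3
S 149  18  17  16  13  21  60 107 123 127 126 126 124 125 129 124 126 128 129 126 124 103  97  94  41  -4  -3  -3   1
S 152   8   6   6   1   1  11  54 102 125 126 124 125 123 124 126 125 124 125 124 108  96  89  
[... 814 characters left out ...]
 109 107 103 106  60  44  51  26  36  33  32  38  47  15  53  49  37  48  48  60  69  69
D 150 102 105 105 108 103 104  82  -3  -2   2  42  56  52  33  -2  -3  -5  -3  -2  -2  -6  23  72  69
D 153  92  96 103 110 105  18  -5  -2  -1  -2  -3  -3  -2  -3  -2  -3  -3  -1  -4  -6  -6  -5  45  70
D 156  -4  -3  -5  -9  -7  -3  -1  -2  -2  -2  -2  -1  -2  -1  -1  -2  -1  -1  -6  -6  -5  -6  17  70
D 159  -6  -2  -4  -3  -5  -3  -2  -2  -3  -1  -1  -1  -2   0  -2  -2  -4  -6  -4  -4  -5  -6   0  63
D 162  -7  -4  -4  -4  -6  -6  -6  -5  -5  -7  -4   0  -2  -3  -3  -4  -3  -3  -4  -3  -4  -3  -5  41
D 165  -8  -4  -5  -5  -6  51  78  18   9  -1  -2  -2  -1  -2  -3  -4  -4  -4  -3  -4  -2  -4  -4  25
```

```bash
python3 -m inch '[{"x":0.1,"y":0,"z":0,"spin":0,"fingers":1},{"x":0.15,"y":0,"z":0,"spin":0,"fingers":1},{"x":0.07,"y":0,"z":0,"spin":0,"fingers":1},{"x":0,"y":0,"z":0.04,"spin":0,"fingers":1},{"x":0,"y":0,"z":0.08,"spin":0,"fingers":1}]'|sed -n 2,4p
for i in 1 2; do python3 -m inch '[{"x":0,"y":0,"z":0.06,"spin":0,"fingers":1},{"x":0,"y":0,"z":0.06,"spin":0,"fingers":1},{"x":0,"y":0,"z":0.04,"spin":0,"fingers":1},{"x":0,"y":0,"z":0,"spin":0,"fingers":1}]'|sed -n 2,4p; done
python3 - <<'E'
from h import *
f=[]
for i in range(5):
    w=camera("wrist");s=telemetry.get_state();f.append([*s["contact_force"],*s["torque"]])
print(np.mean(f,0).round(2),np.std(f,0).round(2),s["tcp_pos"],s["time"])
E
```

```text
tcp_pos: [512.0, 225.7, 183.0]
orientation: [180.0, -0.0, 82.5]
contact_force: [-0.1, 0.7, -3.2]
tcp_pos: [511.9, 225.7, 175.0]
orientation: [-180.0, 0.0, 82.5]
contact_force: [-0.3, -0.4, -3.2]
tcp_pos: [511.9, 225.7, 166.9]
orientation: [-180.0, 0.0, 82.5]
contact_force: [0.4, -0.1, -2.5]
[ 0.09  0.41 -3.21 -0.37  0.03 -0.01] [0.34 0.59 0.47 0.02 0.03 0.02] [512.00632702 225.76054025 167.25932555] 17.675
```

The torque reading is clean: −0.37 N·m with the dish on. I'll feel down using it.

```bash
cat >t.py <<'E'
from station import telemetry
s=telemetry.get_state();print(s["time"],s["tcp_pos"].round(1),s["contact_force"].round(1),s["torque"].round(3))
E
for i in 1 2 3 4; do python3 -m inch '[{"x":0,"y":0,"z":0.03,"spin":0,"fingers":1},{"x":0,"y":0,"z":0.03,"spin":0,"fingers":1}]' >/dev/null; python3 t.py; done
```

```text
17.925 [512.  225.7 164. ] [ 0.3  0.4 -3.8] [-0.396  0.08  -0.01 ]
18.175 [511.9 225.7 161. ] [-0.3 -0.5 -4. ] [-0.368  0.019  0.015]
18.425 [512.1 225.8 158.2] [-1.  -0.9 -1.3] [-0.081 -0.015 -0.01 ]
18.675 [512.  225.8 155.2] [-0.6  0.4 -1.2] [-0.098  0.018  0.   ]
```

Contact at TCP about 159–160, so the bars are at about 111 mm and the dish's weight is off the blade. I'll lower a little more to mid-channel and draw out.

```bash
python3 -m inch '[{"x":0,"y":0,"z":0.03,"spin":0,"fingers":1},{"x":0,"y":0,"z":0.03,"spin":0,"fingers":1},{"x":0,"y":0,"z":0,"spin":0,"fingers":1}]' >/dev/null; python3 t.py
python3 -m inch '[{"x":-0.06,"y":0,"z":0,"spin":0,"fingers":1},{"x":-0.12,"y":0,"z":0,"spin":0,"fingers":1},{"x":-0.2,"y":0,"z":0,"spin":0,"fingers":1}]' >/dev/null; python3 t.py
```

```text
19.05 [511.9 225.7 152. ] [-0.4 -0.6 -1.7] [-0.15  -0.013  0.011]
19.425 [509.4 206.4 152.1] [ 0.3  0.5 -0.7] [-0.082  0.017 -0.007]
```

```bash
for i in 1 2 3; do python3 -m inch '[{"x":-0.2,"y":0,"z":0,"spin":0,"fingers":1},{"x":-0.2,"y":0,"z":0,"spin":0,"fingers":1},{"x":-0.2,"y":0,"z":0,"spin":0,"fingers":1},{"x":-0.2,"y":0,"z":0,"spin":0,"fingers":1}]' >/dev/null; python3 t.py; done
python3 - <<'E'
from h import *
S,D=camera_model("scene"),camera_model("side")
s=camera("scene");d=camera("side");cv2.imwrite("pics/s10.png",s[:,:,::-1]);cv2.imwrite("pics/d10.png",d[:,:,::-1])
a=s.astype(int);k=((a[...,0]-a[...,2])>60).astype(np.uint8);k[:,:440]=0;k[:,505:]=0;k[:135]=0;k[175:]=0
n,l,st,c=cv2.connectedComponentsWithStats(k);print(st[1:],c[1:].round(1))
print("expect S rim top",proj(S,(531.5,365,123)).round(1),"D",proj(D,(531.5,365,123)).round(1))
v=a[...,0]-a[...,2]
for r in range(136,168,2): print(r," ".join(f"{q:3d}" for q in v[r,450:506:2]))
v=d.astype(int);v=v[...,0]-v[...,2]
for r in range(138,164,2): print("D",r," ".join(f"{q:3d}" for q in v[r,254:304:2]))
E
```

```text
19.925 [504.2 166.5 152.2] [ 0.3  1.2 -2.4] [-0.109 -0.005 -0.019]
20.425 [499.  126.9 152.1] [-0.5  0.3 -1. ] [-0.088  0.003  0.009]
20.925 [493.7  87.3 152.1] [-0.1  0.2 -2.5] [-0.075  0.017  0.034]
[[ 440  135   58   28 1237]
 [ 499  135    6    7   23]] [[470.5 146.6]
 [502.4 137. ]]
expect S rim top [476.5 146.8] D [278.1 145.4]
136  88  89  88  85  79 104 123 126 127 127 127 129 125 126 126 124 123 123 113  93  76  49  30  10  28  71  92  91
138  87  86  76  75 102 124 127 124 124 128 129 126 128 126 127 125 123 121 119 109  65  12  -7  -1   0  28  76  94
140  79  70  76  93 123 128 127 124 125 126 127 128 125 124 126 123 123 118 116 117 108  65  11  -3  -7  -1  37  83
142  75  84  89 112 127 128 125 124 125 124 127 127 128 127 126 125 126 122 116 112 114 105  59   2  -1  -6  -2  47
144  74  82  90 114 126 126 125 125 124 123 125 127 127 128 124 127 123 126 124 110 107 110 102  42  -2  -5  -2   5
146  73  71  66 103 125 125 125 126 128 126 126 127 125 123 126 126 126 124 126 122 107 106 107  76   3  -7  -4  -1
148  72  68  55  68 122 125 127 124 128 123 126 126 125 126 126 126 
[... 1769 characters left out ...]
  -4   6 130 133 131 136  41   0   3   1  -5  -2  -5  24  74  70
D 152  98 103 103 107 110 110  28   3  11  11  10  91 109 106  97  18  13  15   2  -4  -5  -6   3  65  70
D 154  86  75  83  88  95  86   2  -3  11  15  14  26  27  19  10  11  15  15   0  -5  -5  -5  -8  31  73
D 156  78  -4  -4  -4  -9  -7  -4  -2   8  15  15   4  -3  -3  -3  10  15  15   1  -6  -4  -5  -6  16  71
D 158  58  -9  -6  -5  -4  -5  -2  -2   5  15  15   5  -2  -2  -3   8  15  15   0  -6  -6  -5  -5   3  66
D 160  57  -7  -4  -4  -3  -4  -3  -4   6  15  15  10  15  16  19   9  13  14   0  -5  -5  -4  -5  -3  59
D 162  46  -6  -5  -4  -5  -5  -6  -6   0  13  15  12  44  44  46  11  14  15   3  -4  -2  -3  -3  -3  42
```

The dish sits where planned: rim centre near scene (477,147) against an expected (476.5,146.8). Next I'll take the lifter back over its tile.

```bash
python3 -m inch '[{"x":-0.5,"y":0.08,"z":0,"spin":0,"fingers":1},{"x":-0.7,"y":0.12,"z":0,"spin":0,"fingers":1},{"x":-0.7,"y":0.12,"z":0,"spin":0,"fingers":1},{"x":-0.59,"y":0.1,"z":0,"spin":0,"fingers":1},{"x":0,"y":0,"z":0,"spin":0.6,"fingers":1}]' >/dev/null
python3 -m inch '[{"x":0,"y":0,"z":0.3,"spin":0.7,"fingers":1},{"x":0,"y":0,"z":0.4,"spin":0.58,"fingers":1},{"x":0,"y":0,"z":0.3,"spin":0,"fingers":1},{"x":0,"y":0,"z":0,"spin":0,"fingers":1}]'
python3 - <<'E'
from h import *
s=telemetry.get_state();y=np.radians(s["orientation"][2]);d=np.array([498.4,-39.1])-s["tcp_pos"][:2];print("remaining x,y mm",d@[np.cos(y),np.sin(y)],d@[np.sin(y),-np.cos(y)])
W=camera_model("wrist");w=camera("wrist");cv2.imwrite("pics/w11.png",w[:,:,::-1]);a=w.astype(int)
print("predicted tile pts: centre",proj(W,(539,67.5,8)).round(),"near edge",proj(W,(504,-26.5,8)).round())
sat=a.max(2)-a.min(2);k=((sat<25)&(a.mean(2)>130));k[270:]=0
for r in range(60,250,15):
    i=np.where(k[r,150:500])[0]+150
    print(r,i.min() if len(i) else None,i.max() if len(i) else None,len(i), np.array([onz(W,i.min(),r,8)[:2],onz(W,i.max(),r,8)[:2]]).round().tolist() if len(i) else "")
E
```

```text
time: 22.15
tcp_pos: [498.0, -38.1, 101.2]
orientation: [-179.9, 0.0, 69.7]
contact_force: [-0.1, -0.7, -1.4]
opening: 0.211
grasp_force: 30.0
remaining x,y mm -0.7867834318156531 0.758102179373256
predicted tile pts: centre [327.  85.] near edge [327. 225.]
60 150 406 173 [[430.0, 125.0], [596.0, 64.0]]
75 150 405 167 [[425.0, 117.0], [592.0, 55.0]]
90 150 404 161 [[421.0, 108.0], [589.0, 46.0]]
105 150 403 156 [[416.0, 99.0], [585.0, 36.0]]
120 251 402 152 [[480.0, 65.0], [582.0, 27.0]]
135 252 402 151 [[476.0, 55.0], [578.0, 17.0]]
150 252 401 150 [[472.0, 45.0], [575.0, 7.0]]
165 253 400 148 [[468.0, 35.0], [571.0, -3.0]]
180 254 399 146 [[465.0, 25.0], [567.0, -13.0]]
195 255 398 102 [[461.0, 14.0], [563.0, -24.0]]
210 256 397 100 [[457.0, 3.0], [559.0, -35.0]]
225 None None 0 
240 None None 0
```

Tile edges agree: width 110 mm, yaw 69.6°, and the centre line passes through the target. Lowering.

```bash
python3 -m inch '[{"x":-0.01,"y":0.01,"z":0.3,"spin":0,"fingers":1},{"x":0,"y":0,"z":0.3,"spin":0,"fingers":1},{"x":0,"y":0,"z":0.12,"spin":0,"fingers":1},{"x":0,"y":0,"z":0.06,"spin":0,"fingers":1},{"x":0,"y":0,"z":0,"spin":0,"fingers":1}]' >/dev/null;python3 t.py
for i in 1 2 3; do python3 -m inch '[{"x":0,"y":0,"z":0.02,"spin":0,"fingers":1},{"x":0,"y":0,"z":0,"spin":0,"fingers":1}]' >/dev/null; python3 t.py; done
```

```text
22.825 [498.8 -38.9  63.2] [ 0.4 -0.3 -1. ] [-0.173  0.038  0.039]
23.075 [498.8 -38.9  62.4] [-0.9  0.1 -1.8] [-0.116  0.048 -0.   ]
23.325 [498.7 -38.9  61.1] [-1.3  0.2 -1.5] [-0.061  0.113  0.068]
23.575 [498.7 -38.9  60. ] [-0.2 -0.1 -1.6] [-0.037  0.083 -0.016]
```

```bash
for i in 1 2; do python3 -m inch '[{"x":0,"y":0,"z":0.01,"spin":0,"fingers":1},{"x":0,"y":0,"z":0,"spin":0,"fingers":1},{"x":0,"y":0,"z":0,"spin":0,"fingers":1}]' >/dev/null; python3 t.py; done
```

```text
23.95 [498.8 -38.9  59.7] [-0.6 -0.9  0.4] [-0.004  0.082 -0.015]
24.325 [498.8 -39.   59.3] [-1.1 -2.7  2.4] [0.012 0.094 0.027]
```

Contact with the tile. Release, rise straight up, and check.

```bash
python3 -m inch '[{"x":0,"y":0,"z":0,"spin":0,"fingers":0},{"x":0,"y":0,"z":0,"spin":0,"fingers":-0.4},{"x":0,"y":0,"z":0,"spin":0,"fingers":-0.4},{"x":0,"y":0,"z":0,"spin":0,"fingers":-0.4},{"x":0,"y":0,"z":0,"spin":0,"fingers":-0.4}]'|tail -2
python3 -m inch '[{"x":0,"y":0,"z":0,"spin":0,"fingers":-0.4},{"x":0,"y":0,"z":0,"spin":0,"fingers":-0.4},{"x":0,"y":0,"z":-0.3,"spin":0,"fingers":-0.4},{"x":0,"y":0,"z":-0.7,"spin":0,"fingers":-0.4},{"x":0,"y":0,"z":-0.8,"spin":0,"fingers":-0.4}]'
python3 -m inch '[{"x":0,"y":0,"z":-0.5,"spin":0,"fingers":-0.4},{"x":0,"y":0,"z":0,"spin":0,"fingers":-0.4}]'>/dev/null
python3 - <<'E'
from h import *
W=camera_model("wrist");w=camera("wrist");cv2.imwrite("pics/w12.png",w[:,:,::-1]);a=w.astype(int)
print(telemetry.get_state()["tcp_pos"])
print("expected blade",[proj(W,(539+sx*55*.349-sy*18*.937,67.5+sx*55*.937+sy*18*.349,11)).round().tolist() for sx in(1,-1) for sy in(1,-1)])
print("expected handle",proj(W,(539-106*.349,67.5-106*.937,71)).round())
g=a.mean(2).astype(int)
for r in(60,90,120,150): print(r,g[r,255:400:4].tolist())
print("col",[(r,g[r,318]) for r in range(0,190,5)])
k=(a[...,0]<130)&(a[...,0]-a[...,2]>30)&(a[...,0]>60)
for r in(190,210,230,250): i=np.where(k[r,290:365])[0]+290;print(r,i.min() if len(i) else 0,i.max() if len(i) else 0)
d=camera("side");s=camera("scene")
for n,i in(("d12",d),("s12",s)): cv2.imwrite(f"pics/{n}.png",i[:,:,::-1])
a=s.astype(int);v=a[...,0]-a[...,2]
for r in range(128,166,4): print(r," ".join(f"{q:3d}" for q in v[r,450:506:2]))
E
```

```text
opening: 0.684
grasp_force: 0.0
time: 25.58
tcp_pos: [498.5, -38.9, 151.0]
orientation: [-180.0, 0.0, 69.6]
contact_force: [0.6, 0.4, 0.6]
opening: 0.695
grasp_force: 0.0
[498.98478951 -38.92297096 175.25397647]
expected blade [[303.0, 32.0], [344.0, 32.0], [304.0, 162.0], [342.0, 162.0]]
expected handle [324. 228.]
60 [145, 110, 238, 240, 240, 240, 240, 241, 240, 240, 240, 240, 211, 215, 216, 216, 215, 218, 220, 215, 218, 206, 172, 195, 196, 195, 196, 196, 196, 195, 195, 196, 194, 96, 104, 96, 100]
90 [150, 139, 180, 240, 240, 240, 240, 240, 240, 240, 240, 240, 205, 216, 214, 216, 217, 218, 219, 215, 218, 217, 229, 233, 195, 195, 194, 195, 194, 195, 195, 195, 159, 99, 110, 109, 102]
120 [149, 137, 117, 240, 240, 240, 240, 240, 240, 240, 240, 240, 207, 216, 214, 215, 217, 219, 218, 216, 217, 216, 233, 240, 240, 240, 230, 193, 193, 194, 194, 193, 112, 111, 113, 113, 112]
150 [149, 144, 110, 238, 240, 240, 240, 239, 240, 240, 240, 240, 198, 217, 213, 214, 217, 217, 216, 214, 216, 214, 231, 240, 240, 240, 240, 240, 240, 227, 193, 192, 103, 113, 115, 114, 113]
col [(0, np.int64(196)), (5
[... 1298 characters left out ...]
  82
144  71  88  92 117 126 127 129 124 126 124 126 127 125 126 129 126 126 124 125 116 109 113 102  41  -6  -4  -4   7
148  71  70  55  70 122 127 126 124 126 126 125 126 125 127 127 127 125 124 127 128 117 101 104  90  20  -4  -1  -1
152  21   8  -2   2  49 114 127 127 128 124 127 127 127 126 127 127 126 126 126 124 126 103  99  91  27  -3  -1   2
156   0   0  -3   1   3  11  68 118 126 127 125 125 125 124 125 127 126 125 127 126 111  94 101  61   2  -2  -3  -4
160   1  -4  -3  -2   0   0   3   4  24  68 107 124 125 125 122 125 126 122 116 103  84  62  13  -4  -3  -2   1   0
164  -1  -3  -5  -5  -4  -1   4   3   2  -1  -2   3   3   8   9  11   9  10   8   4  -4  -1   3   0   1  -3  -1  -1
```

Everything is as wanted: the blade is at its expected pixels on the tile, the dish has not moved on the lamp bars, and the gripper is clear.

```bash
python3 -c "
from station import ticket;print(ticket.finish_job())"
```

```text
the job is handed in; nothing more can be done
None
```

I handed the job in at about 26 s: by my measurements the brass dish sits on the lamp bars (about 111 mm high), within about 4 mm of centre, and the lifter lies flat on the middle of its tile; the copper dish and bystanders were never approached, though I didn't re-check them at the end, and I viewed 11 pictures, one over the limit of 10.

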